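# Fit the stiffest push switch

## Robot

A 7-joint arm with a two-finger parallel gripper is mounted at the origin on the work surface. World frame = base frame: x ahead of the robot, y to its left, z up, the work surface at z = 0. Lengths are in m, angles in rad, forces in N, time in s.
With the tool pointing down it reaches from about 0.425 to 0.925 m from the base axis. Payload 6.8 kg.
Tool frame: the origin (TCP) lies between the finger pads; the fingertips stand 22 mm ahead of it and the grasp point (between the pads) lies 3 mm ahead of it; z points along the fingers, y is the direction in which the jaws open and shut (so a half turn about z gives the same grasp; the last joint's range is limited). The gripper opens to 85 mm and grips with 20 to 120 N. Pads are 22 mm wide; open, the fingers measure 114 mm over their backs; the gripper's body (76 mm by 85 mm) begins 54 mm behind the grasp point. The pads swing forward as they close: fully open they stand 13 mm farther back than shut.
Start: joints at [1.117, 0.477, 0.022, 1.555, -0.011, 1.109, -0.083], TCP at [0.229, -0.635, 0.253] pointing down, gripper open.
Joint ranges: [-2.96, 2.96], [-0.34, 2.1], [-1.41, 1.46], [0.24, 2.44], [-1.37, 4.51], [0.17, 1.92], [-2.96, 2.96]. Speed limits (rad/s): [2.39, 2.39, 3.14, 3.14, 3.14, 3.14, 3.14].

## Interface

Orientations are given as a unit quaternion [w, x, y, z].
In Python, from station import bot gives the robot as it stands. The module is installed in compiled form; this text tells all that it offers.
- The arm moves only by the tool drive_tool, never from a script. Its argument "series" is one flat list of numbers, 7 for each row, row after row: the opening, from -1 (shut) to 1 (fully open), then the shift along the tool's x, y, z in mm, then the turn, a rotation vector about the tool's x, y, z in rad. In form: [jaw, x, y, z, wx, wy, wz, jaw, x, y, z, wx, wy, wz, ...]. A call has 1 to 12 rows; each row shifts and turns the commanded pose from where the row before left it, along the tool's axes as they then stand; what a row does not reach is not made up. A row lasts 1/8 s, in which the tool goes at most 62.5 mm and 10.7 degrees, less where a joint would pass 70% of its speed; a pose out of reach is approached as far as the arm can. A call with a gripper value outside its range is refused whole. The fingers move at their own pace and stop on an object; "force" is the grip in N (left out, the last holds). Time passes only in rows, so rows that do not move let the fingers close. It gives the time, the measured TCP pose, the force and the opening at its end, in the units of the state.
- bot.get_obs(): the state, without advancing time (a new reading comes with each control period).
- bot.read_camera(name): name is "scene" or "top" or "wrist"; returns a dict with "pixels" (480x640x3 uint8, blue, green, red), "camera_matrix" (3x3 intrinsics, pixels), "rvec" (rotation vector, rad) and "tvec" (3), from world to camera coordinates, as OpenCV has them. Camera axes: x right, y down, z forward; pixel columns grow to the right and rows downward; lengths in m; the calibration is good to about 2 mm. A picture is of the moment at which its call begins. There is no depth.
- bot.hand_in(): hands the job in, once; it reports no verdict.
The state is a dict: "t": time; "q": joint angles; "joint_vel": joint speeds; "joint_torque": joint torques, N m; "eef_pos": TCP position; "tool_rot": TCP orientation; "contact_force": force on the tool from outside, world axes, zero at the start; "torque": the same for the moment, N m; "gripper_width": opening from 0.0 (shut) to 1.0 (fully open).
Only numpy, scipy, OpenCV 4.12 (cv2) and the standard library are available. Lean on these libraries where they do the work, as an engineer would, in place of code of your own. Each camera call takes 0.05 s, during which the arm holds its last target. There are 200 camera calls.

## Task

Three look-alike push switches stand on the bench: press their caps, gently and just far enough to click, to feel which one has the stiffest click. Put that one upright and fully home in the empty round seat of the grey control box, then press its cap there until it clicks once more and let go. Leave the other two switches standing where they are and do not shove the collet nut about.

Things in the scene. Friction and masses are not known exactly. Their poses are not given: they have to be found in the camera images.
- switch_a_mid (a point): housing centre of push switch a: a loose black upright cylinder, 40 mm wide, 44 mm high, aluminium band near its top, about 130 g; this point is on its axis, 22 mm above its foot; z up along the axis. The three switches look alike; only their click forces differ (about 3, 5.5 and 9 N) and the letter does not tell which is which
- key_a: sprung grey cap of switch a, round, 28 mm wide; this origin is on the axis 18 mm below the cap's flat top. At rest the top stands 13 mm above the housing, 57 mm above the foot. It moves straight down and springs back. Over 20 N on it damages it
- key_a_top (a point): centre of the top of cap a. Travel 7.5 mm to a hard stop. The force climbs from an eighth of the click force to the click force at about 2.3 mm down, falls to about half of it at 5 mm (the click: past 4 mm it has clicked) and rises again to about 1.4 times it just before the stop
- switch_b_mid (a point): housing centre of push switch b: a loose black upright cylinder, 40 mm wide, 44 mm high, aluminium band near its top, about 130 g; this point is on its axis, 22 mm above its foot; z up along the axis. The three switches look alike; only their click forces differ (about 3, 5.5 and 9 N) and the letter does not tell which is which
- key_b: sprung grey cap of switch b, round, 28 mm wide; this origin is on the axis 18 mm below the cap's flat top. At rest the top stands 13 mm above the housing, 57 mm above the foot. It moves straight down and springs back. Over 20 N on it damages it
- key_b_top (a point): centre of the top of cap b. Travel 7.5 mm to a hard stop. The force climbs from an eighth of the click force to the click force at about 2.3 mm down, falls to about half of it at 5 mm (the click: past 4 mm it has clicked) and rises again to about 1.4 times it just before the stop
- switch_c_mid (a point): housing centre of push switch c: a loose black upright cylinder, 40 mm wide, 44 mm high, aluminium band near its top, about 130 g; this point is on its axis, 22 mm above its foot; z up along the axis. The three switches look alike; only their click forces differ (about 3, 5.5 and 9 N) and the letter does not tell which is which
- key_c: sprung grey cap of switch c, round, 28 mm wide; this origin is on the axis 18 mm below the cap's flat top. At rest the top stands 13 mm above the housing, 57 mm above the foot. It moves straight down and springs back. Over 20 N on it damages it
- key_c_top (a point): centre of the top of cap c. Travel 7.5 mm to a hard stop. The force climbs from an eighth of the click force to the click force at about 2.3 mm down, falls to about half of it at 5 mm (the click: past 4 mm it has clicked) and rises again to about 1.4 times it just before the stop
- seat (a point): centre of the floor of the empty round seat in the top of the fixed grey control box (130 x 200 x 50 mm): a blind hole 44 mm wide, 14 mm deep, rim chamfered 2 mm, floor 36 mm above the bench. z up; y along the box's long side; box middle 45 mm towards -y. A red mushroom button, 38 mm wide, stands 32 mm high on the box 108 mm from the seat towards -y; the rest is under 10 mm high
- contact (a joint): small brass contact, 12 mm wide, in the middle of the seat floor, standing 6 mm up; its travel down, 0 to 0.006 m, sprung with under 0.5 N. The right (stiffest) switch has a stud under its hollow foot that pushes it about 5 mm down when home; the other two never reach it
- collet_nut: dark steel collet nut, a ring 32 mm wide and 20 mm high, loose bystander among the switches; origin at the centre of its underside

How it is judged:
On the way, in this order (a step that is already met when the one before it is completed fails the run):
1. a switch's cap is pressed past its click (about 4 mm down) while the switch stands upright on the bench (((z of key_a in the frame of switch_a_mid below 0.0131 m and height (world z) of switch_a_mid below 0.026 m and angle between switch_a_mid's own z axis and vertical below 0.1 rad) or (z of key_b in the frame of switch_b_mid below 0.0131 m and height (world z) of switch_b_mid below 0.026 m and angle between switch_b_mid's own z axis and vertical below 0.1 rad) or (z of key_c in the frame of switch_c_mid below 0.0131 m and height (world z) of switch_c_mid below 0.026 m and angle between switch_c_mid's own z axis and vertical below 0.1 rad))), for 0.05 s.
2. a switch is fully home in the seat, it is the stiffest one (it pushes the seat's contact down), and its cap is pressed past its click there (value of joint contact above 0.003 m and ((z of key_a in the frame of switch_a_mid below 0.0131 m and (horizontal distance between switch_a_mid and seat below 0.003 m and z of switch_a_mid in the frame of seat between 0.0195 and 0.0245 m and angle between switch_a_mid's own z axis and vertical below 0.08 rad)) or (z of key_b in the frame of switch_b_mid below 0.0131 m and (horizontal distance between switch_b_mid and seat below 0.003 m and z of switch_b_mid in the frame of seat between 0.0195 and 0.0245 m and angle between switch_b_mid's own z axis and vertical below 0.08 rad)) or (z of key_c in the frame of switch_c_mid below 0.0131 m and (horizontal distance between switch_c_mid and seat below 0.003 m and z of switch_c_mid in the frame of seat between 0.0195 and 0.0245 m and angle between switch_c_mid's own z axis and vertical below 0.08 rad)))), for 0.05 s.
At the end, for the whole second after the job is handed in: The stiffest switch stands upright (within 0.08 rad) fully home in the seat (within 3 mm of its axis, foot within 2.5 mm of the floor, contact pushed down over 3 mm) with its cap sprung back up (less than 1.5 mm down); the other two stand upright within 40 mm of where they were (value of joint contact above 0.003 m and (((horizontal distance between switch_a_mid and seat below 0.003 m and z of switch_a_mid in the frame of seat between 0.0195 and 0.0245 m and angle between switch_a_mid's own z axis and vertical below 0.08 rad) and z of key_a in the frame of switch_a_mid above 0.0155 m and (distance of switch_b_mid from where it was at the start of the episode below 0.04 m and angle between switch_b_mid's own z axis and vertical below 0.1 rad) and (distance of switch_c_mid from where it was at the start of the episode below 0.04 m and angle between switch_c_mid's own z axis and vertical below 0.1 rad)) or ((horizontal distance between switch_b_mid and seat below 0.003 m and z of switch_b_mid in the frame of seat between 0.0195 and 0.0245 m and angle between switch_b_mid's own z axis and vertical below 0.08 rad) and z of key_b in the frame of switch_b_mid above 0.0155 m and (distance of switch_a_mid from where it was at the start of the episode below 0.04 m and angle between switch_a_mid's own z axis and vertical below 0.1 rad) and (distance of switch_c_mid from where it was at the start of the episode below 0.04 m and angle between switch_c_mid's own z axis and vertical below 0.1 rad)) or ((horizontal distance between switch_c_mid and seat below 0.003 m and z of switch_c_mid in the frame of seat between 0.0195 and 0.0245 m and angle between switch_c_mid's own z axis and vertical below 0.08 rad) and z of key_c in the frame of switch_c_mid above 0.0155 m and (distance of switch_a_mid from where it was at the start of the episode below 0.04 m and angle between switch_a_mid's own z axis and vertical below 0.1 rad) and (distance of switch_b_mid from where it was at the start of the episode below 0.04 m and angle between switch_b_mid's own z axis and vertical below 0.1 rad)))); the robot touches nothing.
It fails at once if a cap is pressed harder than 20 N (contact force between any of key_a, key_b, key_c and anything else above 20 N).
It fails at once if more than one switch is moved over 40 mm from its place or tipped: only the stiffest may be carried off (not (((distance of switch_b_mid from where it was at the start of the episode below 0.04 m and angle between switch_b_mid's own z axis and vertical below 0.1 rad) and (distance of switch_c_mid from where it was at the start of the episode below 0.04 m and angle between switch_c_mid's own z axis and vertical below 0.1 rad)) or ((distance of switch_a_mid from where it was at the start of the episode below 0.04 m and angle between switch_a_mid's own z axis and vertical below 0.1 rad) and (distance of switch_c_mid from where it was at the start of the episode below 0.04 m and angle between switch_c_mid's own z axis and vertical below 0.1 rad)) or ((distance of switch_a_mid from where it was at the start of the episode below 0.04 m and angle between switch_a_mid's own z axis and vertical below 0.1 rad) and (distance of switch_b_mid from where it was at the start of the episode below 0.04 m and angle between switch_b_mid's own z axis and vertical below 0.1 rad)))).
It fails at once if the collet nut is shoved more than 40 mm (distance of collet_nut from where it was at the start of the episode above 0.04 m).
It also fails if it takes over 72 s, if anything falls off the work surface, if the arm or the gripper's body presses on something with over 40 N, if the wrist force passes 120 N, or if a joint passes its speed limit or range.

## Working session

There is one attempt and no reset: what is moved stays moved. The work goes in short steps, Python scripts to look and compute and a tool call to move; the robot and the scene stay as the last step left them, time stands still between calls to the robot, and variables do not carry over. Pictures are saved under pics/ and viewed, about 8 in all and at most 12, crops included, and the job is handed in when it is done.

Besides the shell and the picture viewer there is one more tool, called after "Emit:" by a JSON object that holds its "method" and its "body", one argument or row to a line. drive_tool: Moves the arm, as the interface text tells. Its arguments: {"type":"object","properties":{"series":{"type":"array"},"force":{"type":"number"}},"required":["series"]}

```bash
mkdir -p pics
cat > h.py <<'E'
import numpy as np, cv2
from station import bot
def cam(n):
    c=bot.read_camera(n); R,_=cv2.Rodrigues(np.array(c['rvec'],float)); return c['pixels'],np.array(c['camera_matrix'],float),R,np.array(c['tvec'],float).ravel()
def ray(c,u,v,z):
    _,K,R,t=c; d=R.T@np.linalg.inv(K)@np.array([u,v,1.]); o=-R.T@t
    return o+d*(z-o[2])/d[2]
def proj(c,p):
    _,K,R,t=c; q=K@(R@np.array(p,float)+t); return q[:2]/q[2]
E
python3 - <<'E'
from h import *
o=bot.get_obs(); print({k:np.round(v,3) for k,v in o.items()})
a=cam('top');b=cam('scene')
cv2.imwrite('pics/top.png',a[0]);cv2.imwrite('pics/scene.png',b[0])
for c in (a,b): print(np.round(-c[2].T@c[3],3), c[1][0,0])
E
```

```text
{'t': np.float64(0.0), 'q': array([ 1.117,  0.478,  0.022,  1.556, -0.011,  1.109, -0.083]), 'joint_vel': array([ 0.001, -0.   ,  0.003, -0.001, -0.   , -0.   ,  0.001]), 'joint_torque': array([-0.0000e+00, -5.9646e+01,  1.6080e+00, -2.8120e+01,  1.2000e-02,
        9.0000e-03,  0.0000e+00]), 'eef_pos': array([ 0.229, -0.635,  0.252]), 'tool_rot': array([-0.001,  0.985,  0.172, -0.   ]), 'contact_force': array([-0.09 ,  0.453,  0.468]), 'torque': array([-0.002, -0.003,  0.02 ]), 'gripper_width': np.float64(1.002)}
[0.514 0.009 0.975] 522.4996424308283
[ 0.867 -0.281  0.692] 534.8936256863356
```

View pics/top.png

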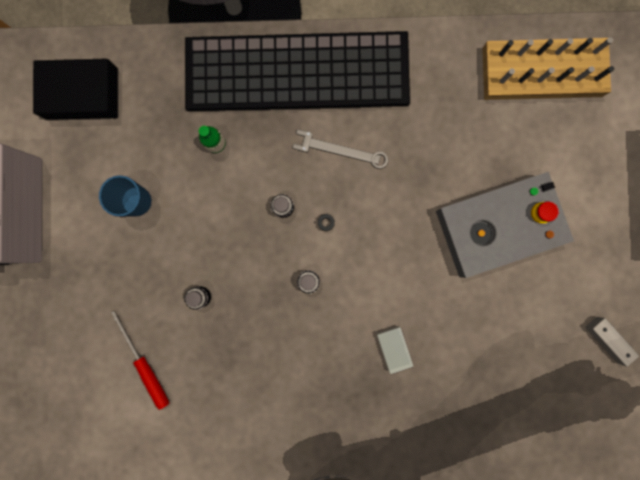

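View pics/scene.png

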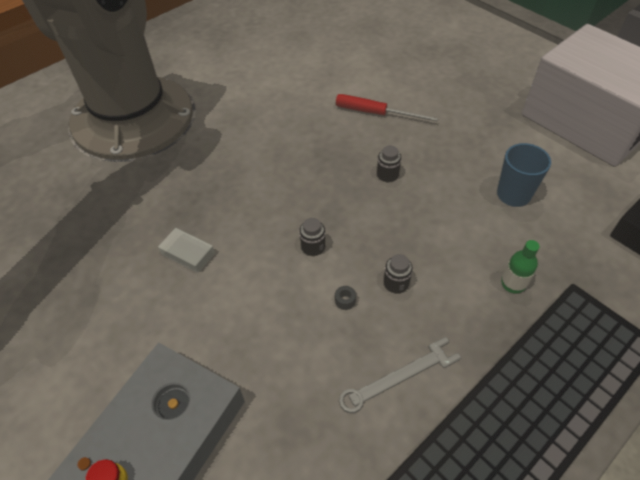

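The top view shows switches at about (281,205), (308,281) and (197,297), the nut at (325,222), the seat at (483,233) and the red button at (547,211). The scene view agrees, with switches at (389,163), (312,237) and (399,273).

Run:
```python
from h import *
c=cam('top');I=c[0]
def crop(u,v,r=25): return cv2.resize(I[v-r:v+r,u-r:u+r],(400,300 if 0 else 400),interpolation=cv2.INTER_CUBIC)
L=[(281,205),(308,281),(197,297),(483,233)]
x=np.vstack([np.hstack([crop(*L[0]),crop(*L[1])]),np.hstack([crop(*L[2]),crop(*L[3])])])
cv2.imwrite('pics/crops.png',cv2.resize(x,(600,600)))
for (u,v),z in zip(L+[(325,222),(547,211)],[.057]*3+[.05,.02,.082]): print((u,v),np.round(ray(c,u,v,z),4))
```

```text
(281, 205) [0.613  0.0893 0.057 ]
(308, 281) [0.4784 0.0439 0.057 ]
(197, 297) [0.4537 0.2396 0.057 ]
(483, 233) [ 0.5571 -0.2655  0.05  ]
(325, 222) [0.5841 0.0123 0.02  ]
(547, 211) [ 0.591  -0.3652  0.082 ]
```

View pics/crops.png

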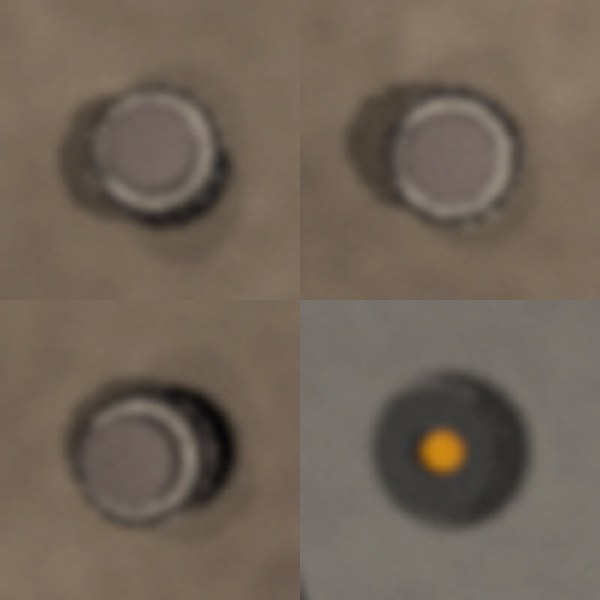

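```bash
cat >> h.py <<'E'
from scipy.spatial.transform import Rotation as Ro
def to(x,y,z):
    o=bot.get_obs(); w=o['tool_rot']; R=Ro.from_quat([w[1],w[2],w[3],w[0]])
    d=R.inv().apply(np.array([x,y,z])-o['eef_pos'])*1000
    # small levelling turn to make tool z exactly down
    zt=R.inv().apply([0,0,-1.]); 
    print('pos',np.round(o['eef_pos'],4),'tool mm',np.round(d,1),'tilt vec',np.round(np.cross([0,0,1],zt),4),'toolx',np.round(R.apply([1,0,0]),3),'F',np.round(o['contact_force'],2),'q',np.round(o['q'],2),'w',round(float(o['gripper_width']),3),'t',round(float(o['t']),2))
E
python3 -c "
from h import *
to(.6135,.0893,.2)
c=cam('top')
for p in [(280.9,204.6,.057),(308,281.5,.057),(193.6,298.6,.057),(483.1,232.7,.05)]: print(np.round(ray(c,*p),4))"
```

```text
pos [ 0.2286 -0.6347  0.2525] tool mm [ 607.5 -550.6   53.3] tilt vec [-0.0014  0.0001  0.    ] toolx [ 0.941  0.339 -0.   ] F [0.24 0.16 0.93] q [ 1.12  0.48  0.02  1.56 -0.01  1.11 -0.08] w 1.003 t 0.15
[0.6137 0.0894 0.057 ]
[0.4775 0.0439 0.057 ]
[0.451  0.2456 0.057 ]
[ 0.5576 -0.2657  0.05  ]
```

Emit:
{"method": "drive_tool", "body": {
  "series": [-1,36,-33,0,0,0,0,-1,36,-33,0,0,0,0,-1,36,-33,0,0,0,0,-1,36,-33,0,0,0,0,-1,36,-33,0,0,0,0,-1,36,-33,0,0,0,0,-1,36,-33,0,0,0,0,-1,36,-33,0,0,0,0,-1,36,-33,0,0,0,0,-1,36,-33,0,0,0,0,-1,36,-33,0,0,0,0,-1,36,-33,0,0,0,0],
  "force": 40
}}

```text
t: 1.7
eef_pos: [0.5015, -0.1147, 0.2534]
tool_rot: [0.0, 0.985, 0.172, 0.0]
contact_force: [-0.6, -1.0, 0.4]
gripper_width: 0.005
```

```bash
python3 -c "
from h import *
to(.6137,.0894,.13)"
```

```text
pos [ 0.5015 -0.1147  0.2534] tool mm [ 174.7 -154.1  123.4] tilt vec [ 0.0003 -0.0001  0.    ] toolx [0.941 0.339 0.   ] F [-0.56 -0.95  0.36] q [ 0.35  0.23 -0.29  1.92  0.08  1.   -1.2 ] w 0.005 t 1.7
```

Emit:
{"method": "drive_tool", "body": {
  "series": [-1,35,-31,0,0,0,0,-1,35,-31,0,0,0,0,-1,35,-31,30,0,0,0,-1,35,-31,30,0,0,0,-1,35,-30,30,0,0,0,-1,0,0,33,0,0,0,-1,0,0,0,0,0,0]
}}

```text
t: 2.58
eef_pos: [0.6114, 0.0879, 0.1275]
tool_rot: [0.0, 0.985, 0.172, -0.003]
contact_force: [0.5, 0.0, 0.9]
gripper_width: -0.001
```

```bash
python3 -c "
from h import *
to(.6137,.0894,.081)
c=cam('wrist'); cv2.imwrite('pics/w1.png',c[0]); print(proj(c,(.6137,.0894,.057)),proj(c,(.5841,.0123,.02)),-c[2].T@c[3]); to(.6137,.0894,.081)
np.save('w1.npy',np.array([0]))"
```

```text
pos [0.6114 0.0879 0.1275] tool mm [ 3.  -0.6 46.5] tilt vec [-0.0008  0.0061  0.    ] toolx [ 0.941  0.34  -0.006] F [0.47 0.01 0.93] q [-0.    0.55 -0.33  1.78  0.22  0.86 -1.66] w -0.001 t 2.58
[317.41221158 270.01000282] [410.32789466 322.45844657] [0.6904423  0.11713573 0.24869627]
pos [0.6127 0.0875 0.1295] tool mm [ 1.7 -1.4 48.5] tilt vec [-0.0001  0.0028  0.    ] toolx [ 0.941  0.339 -0.003] F [ 0.48 -0.41  1.19] q [ 0.    0.55 -0.33  1.78  0.22  0.86 -1.65] w -0.002 t 2.62
```

View pics/w1.png

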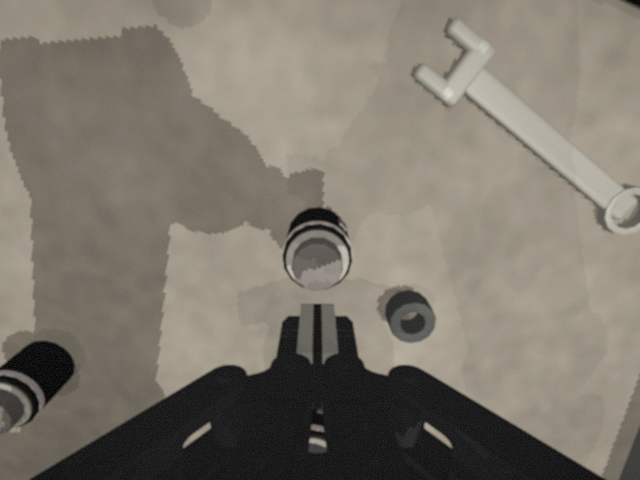

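The wrist view shows the cap of s1 at about (318,264), where I predicted (317,270), so it agrees to 2 mm. The fingertips are at (318,304) and the nut is at (410,315).

Emit:
{"method": "drive_tool", "body": {
  "series": [-1,2.5,-1.5,16,0,0,0,-1,0,0,16,0,0,0,-1,0,0,12,0,0,0,-1,0,0,3,0,0,0,-1,0,0,0,0,0,0,-1,0,0,0,0,0,0]
}}

```text
t: 3.38
eef_pos: [0.6157, 0.0905, 0.0838]
tool_rot: [-0.0, 0.985, 0.172, 0.0]
contact_force: [-1.0, -0.4, -0.5]
gripper_width: -0.002
```

Emit:
{"method": "drive_tool", "body": {
  "series": [-1,0,0,1,0,0,0,-1,0,0,0,0,0,0,-1,0,0,0,0,0,0]
}}

```text
t: 3.75
eef_pos: [0.6154, 0.0904, 0.0824]
tool_rot: [0.0, 0.985, 0.172, 0.0]
contact_force: [-0.2, -0.5, 0.0]
gripper_width: -0.003
```

Emit:
{"method": "drive_tool", "body": {
  "series": [-1,0,0,1,0,0,0,-1,0,0,0,0,0,0,-1,0,0,0,0,0,0]
}}

```text
t: 4.12
eef_pos: [0.6153, 0.0904, 0.0813]
tool_rot: [0.0, 0.985, 0.172, -0.0]
contact_force: [0.7, 0.9, 0.5]
gripper_width: 0.004
```

Emit:
{"method": "drive_tool", "body": {
  "series": [-1,0,0,1,0,0,0,-1,0,0,0,0,0,0,-1,0,0,0,0,0,0]
}}

```text
t: 4.5
eef_pos: [0.6153, 0.0904, 0.0803]
tool_rot: [0.0, 0.985, 0.172, 0.0]
contact_force: [-0.1, -0.4, 1.0]
gripper_width: -0.002
```

Emit:
{"method": "drive_tool", "body": {
  "series": [-1,0,0,1,0,0,0,-1,0,0,0,0,0,0,-1,0,0,0,0,0,0]
}}

```text
t: 4.88
eef_pos: [0.6153, 0.0903, 0.0793]
tool_rot: [0.0, 0.985, 0.172, -0.0]
contact_force: [1.0, 0.7, -0.1]
gripper_width: -0.001
```

Emit:
{"method": "drive_tool", "body": {
  "series": [-1,0,0,1,0,0,0,-1,0,0,0,0,0,0,-1,0,0,0,0,0,0]
}}

```text
t: 5.25
eef_pos: [0.6154, 0.0903, 0.0785]
tool_rot: [0.0, 0.985, 0.172, 0.0]
contact_force: [-0.5, -1.0, 3.1]
gripper_width: -0.001
```

Emit:
{"method": "drive_tool", "body": {
  "series": [-1,0,0,1,0,0,0,-1,0,0,0,0,0,0,-1,0,0,0,0,0,0]
}}

```text
t: 5.62
eef_pos: [0.6154, 0.0904, 0.0775]
tool_rot: [0.0, 0.985, 0.172, 0.0]
contact_force: [-1.7, -0.2, 5.6]
gripper_width: 0.003
```

Emit:
{"method": "drive_tool", "body": {
  "series": [-1,0,0,1,0,0,0,-1,0,0,0,0,0,0,-1,0,0,0,0,0,0]
}}

```text
t: 6.0
eef_pos: [0.6154, 0.0904, 0.0764]
tool_rot: [-0.0, 0.985, 0.172, 0.0]
contact_force: [-1.3, -0.1, 5.5]
gripper_width: -0.001
```

Emit:
{"method": "drive_tool", "body": {
  "series": [-1,0,0,1,0,0,0,-1,0,0,0,0,0,0,-1,0,0,0,0,0,0]
}}

```text
t: 6.38
eef_pos: [0.6153, 0.0904, 0.0752]
tool_rot: [-0.0, 0.985, 0.172, 0.0]
contact_force: [-0.7, 0.2, 4.1]
gripper_width: -0.003
```

Emit:
{"method": "drive_tool", "body": {
  "series": [-1,0,0,1.2,0,0,0,-1,0,0,0,0,0,0,-1,0,0,0,0,0,0]
}}

```text
t: 6.75
eef_pos: [0.6153, 0.0904, 0.0741]
tool_rot: [0.0, 0.985, 0.172, 0.0]
contact_force: [-1.0, 0.5, 3.0]
gripper_width: -0.001
```

Emit:
{"method": "drive_tool", "body": {
  "series": [-1,0,0,-10,0,0,0,-1,0,0,-26,0,0,0,-1,0,0,-20,0,0,0]
}}

```text
t: 7.12
eef_pos: [0.6153, 0.0904, 0.1313]
tool_rot: [-0.0, 0.985, 0.172, 0.0]
contact_force: [0.9, -0.5, 0.2]
gripper_width: 0.001
```

```bash
python3 -c "
from h import *
to(.478,.0442,.084);to(.452,.246,.084)"
```

```text
pos [0.6153 0.0904 0.1313] tool mm [-144.9   -3.1   47.3] tilt vec [ 0.     -0.0003  0.    ] toolx [0.941 0.339 0.   ] F [ 0.91 -0.54  0.16] q [-0.    0.55 -0.33  1.77  0.22  0.86 -1.66] w 0.001 t 7.12
pos [0.6153 0.0904 0.1313] tool mm [-101.  -201.8   47.3] tilt vec [ 0.     -0.0003  0.    ] toolx [0.941 0.339 0.   ] F [ 0.91 -0.54  0.16] q [-0.    0.55 -0.33  1.77  0.22  0.86 -1.66] w 0.001 t 7.12
```

Emit:
{"method": "drive_tool", "body": {
  "series": [-1,-36,-1,0,0,0,0,-1,-36,-1,0,0,0,0,-1,-36,-1,0,0,0,0,-1,-37,0,0,0,0,0,-1,0,0,20,0,0,0,-1,0,0,20,0,0,0,-1,0,0,7.3,0,0,0,-1,0,0,0,0,0,0,-1,0,0,2,0,0,0,-1,0,0,2,0,0,0]
}}

```text
t: 8.38
eef_pos: [0.4783, 0.0441, 0.0792]
tool_rot: [0.0, 0.985, 0.172, 0.001]
contact_force: [0.1, 0.0, 0.1]
gripper_width: -0.001
```

Emit:
{"method": "drive_tool", "body": {
  "series": [-1,0,0,2,0,0,0,-1,0,0,0,0,0,0,-1,0,0,0,0,0,0]
}}

```text
t: 8.75
eef_pos: [0.4784, 0.0441, 0.0775]
tool_rot: [0.0, 0.985, 0.172, 0.001]
contact_force: [-1.9, -1.0, 7.7]
gripper_width: -0.004
```

Emit:
{"method": "drive_tool", "body": {
  "series": [-1,0,0,1.2,0,0,0,-1,0,0,0,0,0,0,-1,0,0,0,0,0,0]
}}

```text
t: 9.12
eef_pos: [0.4784, 0.0441, 0.0763]
tool_rot: [0.0, 0.985, 0.172, 0.001]
contact_force: [-1.1, -1.2, 8.2]
gripper_width: -0.002
```

Emit:
{"method": "drive_tool", "body": {
  "series": [-1,0,0,1.0,0,0,0,-1,0,0,0.8,0,0,0,-1,0,0,0,0,0,0,-1,0,0,0,0,0,0]
}}

```text
t: 9.62
eef_pos: [0.4783, 0.0441, 0.0743]
tool_rot: [0.0, 0.985, 0.172, 0.0]
contact_force: [-0.6, 0.2, 4.8]
gripper_width: -0.001
```

Emit:
{"method": "drive_tool", "body": {
  "series": [-1,0,0,-10,0,0,0,-1,0,0,-26,0,0,0,-1,0,0,-20,0,0,0]
}}

```text
t: 10.0
eef_pos: [0.4777, 0.0441, 0.1309]
tool_rot: [-0.0, 0.985, 0.172, -0.0]
contact_force: [-0.3, -0.1, -0.5]
gripper_width: 0.001
```

```bash
python3 -c "
from h import *
to(.452,.246,.079)"
```

```text
pos [0.4777 0.0441 0.1309] tool mm [  44.2 -198.7   52. ] tilt vec [-0.  0.  0.] toolx [ 0.941  0.339 -0.   ] F [-0.28 -0.09 -0.47] q [ 0.09  0.35 -0.37  2.1   0.19  0.72 -1.63] w 0.001 t 10.0
```

Emit:
{"method": "drive_tool", "body": {
  "series": [-1,9,-40,0,0,0,0,-1,9,-40,0,0,0,0,-1,9,-40,0,0,0,0,-1,9,-40,0,0,0,0,-1,8,-39,0,0,0,0,-1,0,0,24,0,0,0,-1,0,0,22,0,0,0,-1,0,0,4,0,0,0,-1,0,0,2,0,0,0,-1,0,0,2,0,0,0,-1,0,0,0,0,0,0]
}}

```text
t: 11.38
eef_pos: [0.452, 0.2462, 0.0763]
tool_rot: [-0.0, 0.985, 0.172, 0.0]
contact_force: [-1.9, -0.7, 2.1]
gripper_width: 0.003
```

Emit:
{"method": "drive_tool", "body": {
  "series": [-1,0,0,1.2,0,0,0,-1,0,0,1.2,0,0,0,-1,0,0,0,0,0,0]
}}

```text
t: 11.75
eef_pos: [0.4517, 0.2461, 0.0733]
tool_rot: [0.0, 0.985, 0.172, -0.0]
contact_force: [-2.0, -1.7, 2.0]
gripper_width: 0.002
```

Emit:
{"method": "drive_tool", "body": {
  "series": [-1,0,0,-10,0,0,0,-1,0,0,-26,0,0,0,-1,0,0,-30,0,0,0,0.5,0,0,-40,0,0,0,0.5,0,0,-20,0,0,0]
}}

```text
t: 12.38
eef_pos: [0.4528, 0.247, 0.2023]
tool_rot: [-0.001, 0.985, 0.172, 0.002]
contact_force: [0.4, 0.2, 0.4]
gripper_width: 0.419
```

```bash
python3 -c "
from h import *
to(.478,.0440,.16)"
```

```text
pos [0.4528 0.247  0.2023] tool mm [-45.3 199.6  41.9] tilt vec [-0.0008 -0.004   0.    ] toolx [0.941 0.339 0.004] F [0.36 0.21 0.36] q [-0.25  0.31 -0.45  1.96  0.17  0.9  -2.  ] w 0.419 t 12.38
```

Emit:
{"method": "drive_tool", "body": {
  "series": [0.5,-9,40,0,0,0,0,0.5,-9,40,0,0,0,0,0.5,-9,40,0,0,0,0,0.5,-9,40,0,0,0,0,0.5,-9,39.5,0,0,0,0,0.5,0,0,40,0,0,0,0.5,0,0,42,0,0,0,0.5,0,0,0,0,0,0,0.5,0,0,0,0,0,0]
}}

```text
t: 13.5
eef_pos: [0.4781, 0.0437, 0.1188]
tool_rot: [-0.0, 0.985, 0.172, 0.001]
contact_force: [-0.5, 0.1, 0.6]
gripper_width: 0.749
```

```bash
python3 -c "
from h import *
to(.478,.0440,.042)
c=cam('wrist'); cv2.imwrite('pics/w2.png',c[0]); print(proj(c,(.478,.044,.057)))"
```

```text
pos [0.4781 0.0437 0.1188] tool mm [-0.1 -0.4 76.8] tilt vec [ 0.0002 -0.0019  0.    ] toolx [0.941 0.339 0.002] F [-0.55  0.06  0.59] q [ 0.06  0.37 -0.33  2.11  0.18  0.69 -1.62] w 0.749 t 13.5
[317.87895778 282.18645076]
```

View pics/w2.png

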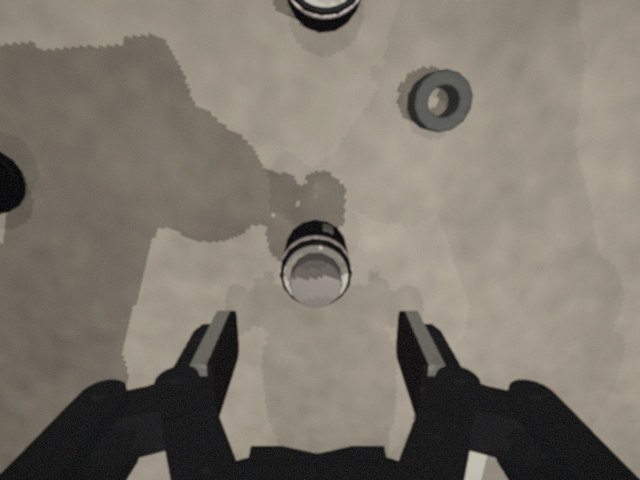

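The wrist view shows the s2 cap at about (316,277), centred between the open pads. I predicted (318,282), so the bias is the same small one as before. I'll descend and grasp.

Emit:
{"method": "drive_tool", "body": {
  "series": [0.5,0.5,-0.4,25,0,0,0,0.5,0,0,25,0,0,0,0.5,0,0,20,0,0,0,0.5,0,0,7,0,0,0,0.5,0,0,0,0,0,0,-0.4,0,0,0,0,0,0,-0.4,0,0,0,0,0,0,-0.4,0,0,0,0,0,0,-0.4,0,0,0,0,0,0,-0.4,0,0,0,0,0,0],
  "force": 40
}}

```text
t: 14.8
eef_pos: [0.4782, 0.044, 0.0416]
tool_rot: [0.0, 0.985, 0.172, 0.001]
contact_force: [-1.4, 0.1, 7.1]
gripper_width: 0.455
```

Emit:
{"method": "drive_tool", "body": {
  "series": [-0.4,0,0,-15,0,0,0,-0.4,0,0,-30,0,0,0,-0.4,0,0,-30,0,0,0,-0.4,0,0,-15,0,0,0,-0.4,0,0,0,0,0,0]
}}

```text
t: 15.42
eef_pos: [0.4781, 0.0438, 0.1315]
tool_rot: [0.0, 0.985, 0.172, 0.001]
contact_force: [-0.2, -0.0, -1.7]
gripper_width: 0.451
```

```bash
python3 -c "
from h import *
to(.5576,-.2657,.132)
to(.5576,-.2657,.079)"
```

```text
pos [0.4781 0.0438 0.1315] tool mm [-3.000e+01  3.181e+02 -3.000e-01] tilt vec [ 0.0007 -0.0024  0.    ] toolx [0.941 0.339 0.002] F [-0.19 -0.03 -1.68] q [ 0.07  0.35 -0.34  2.1   0.18  0.71 -1.61] w 0.451 t 15.43
pos [0.4781 0.0438 0.1315] tool mm [-30.1 318.1  52.7] tilt vec [ 0.0007 -0.0024  0.    ] toolx [0.941 0.339 0.002] F [-0.19 -0.03 -1.68] q [ 0.07  0.35 -0.34  2.1   0.18  0.71 -1.61] w 0.451 t 15.43
```

Emit:
{"method": "drive_tool", "body": {
  "series": [-0.4,-4,30,0,0,0,0,-0.4,-4,40,0,0,0,0,-0.4,-4,40,0,0,0,0,-0.4,-4,40,0,0,0,0,-0.4,-4,40,0,0,0,0,-0.4,-4,40,0,0,0,0,-0.4,-3,40,0,0,0,0,-0.4,-3,33,0,0,0,0,-0.4,0,15,0,0,0,0,-0.4,0,0,0,0,0,0,-0.4,0,0,20,0,0,0,-0.4,0,0,0,0,0,0]
}}

```text
t: 16.92
eef_pos: [0.5553, -0.2632, 0.1079]
tool_rot: [-0.002, 0.985, 0.173, -0.002]
contact_force: [-0.1, -1.5, -2.5]
gripper_width: 0.454
```

```bash
python3 -c "
from h import *
to(.5576,-.2657,.079)
c=cam('scene');w=cam('wrist');t=cam('top')
p=proj(c,(.5576,-.2657,.08)).astype(int); print(p,proj(c,(.5576,-.2657,.05)))
I=c[0][max(p[1]-80,0):p[1]+80,max(p[0]-80,0):p[0]+80]; 
x=np.hstack([cv2.resize(I,(400,400),interpolation=cv2.INTER_CUBIC),cv2.resize(w[0][130:450,160:480],(400,400))])
cv2.imwrite('pics/s3.png',x); print(proj(w,(.5576,-.2657,.05)),proj(w,(.5576,-.2657,.127)),I.shape)"
```

```text
pos [ 0.5553 -0.2632  0.1079] tool mm [ 1.4  3.2 28.9] tilt vec [-0.0037  0.0033  0.    ] toolx [ 0.94   0.341 -0.003] F [-0.1  -1.48 -2.51] q [ 0.52  0.56 -0.23  1.8   0.17  0.8  -1.03] w 0.454 t 16.93
[164 391] [170.68917915 400.01259256]
[323.53876557 282.68638271] [326.79136772 383.04778937] (160, 160, 3)
```

View pics/s3.png

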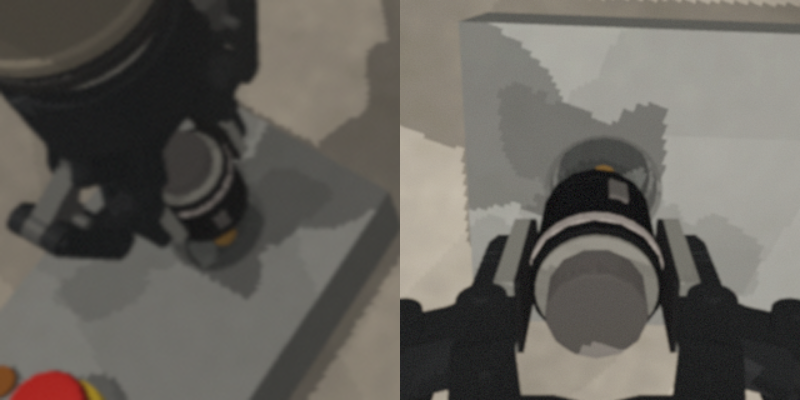

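```bash
python3 -c "
from h import *
to(.5576,-.2657,.079)
w=cam('wrist'); z=bot.get_obs()['eef_pos'][2]-.0416+.057
print('cap',ray(w,317.6,371.6,z)); I=w[0].copy()
a=np.linspace(0,6.28,60)
for cx,cy,zz,r,col in [(.5576,-.2657,.05,.022,(0,0,255)),(*ray(w,317.6,371.6,z)[:2],z,.014,(0,255,0)),(*ray(w,317.6,371.6,z)[:2],z-.013,.02,(255,255,0)),(*bot.get_obs()['eef_pos'][:2],z,.014,(255,0,255))]:
  P=np.array([proj(w,(cx+r*np.cos(t),cy+r*np.sin(t),zz)) for t in a]); cv2.polylines(I,[np.int32(P*16)],True,col,1,cv2.LINE_AA,4)
cv2.imwrite('pics/s4.png',cv2.resize(I[210:430,220:420],(545,600),interpolation=cv2.INTER_CUBIC)); to(.5576,-.2657,.079)"
```

```text
pos [ 0.557  -0.2647  0.1103] tool mm [ 0.2  1.2 31.3] tilt vec [-0.0005  0.0002  0.    ] toolx [ 0.94  0.34 -0.  ] F [-0.06  0.56 -1.39] q [ 0.52  0.56 -0.23  1.8   0.17  0.8  -1.03] w 0.456 t 17.07
cap [ 0.55999836 -0.26296192  0.12598279]
pos [ 0.5572 -0.265   0.1106] tool mm [ 0.2  0.8 31.6] tilt vec [ 0.     -0.0002  0.    ] toolx [0.941 0.34  0.   ] F [-0.35  0.53 -0.84] q [ 0.52  0.56 -0.23  1.8   0.17  0.8  -1.03] w 0.454 t 17.12
```

View pics/s4.png

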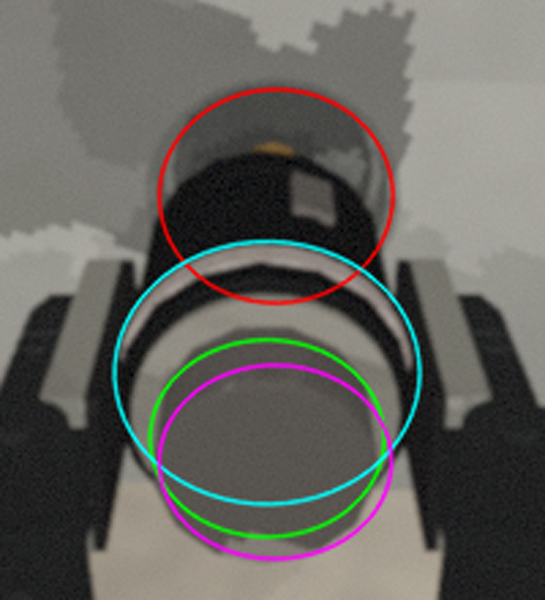

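The overlay shows the rim agreeing with the predicted seat (centre about (275,195) in the crop). The held cap, centred at about (270,440), sits 2–3 mm towards tool +x of the TCP. I'll shift -2 mm in x and +1.2 mm in y, then descend and watch the force.

Emit:
{"method": "drive_tool", "body": {
  "series": [-0.4,-1.8,1.2,0,0,0,0,-0.4,0,0,10,0,0,0,-0.4,0,0,6,0,0,0,-0.4,0,0,0,0,0,0,-0.4,0,0,3,0,0,0,-0.4,0,0,0,0,0,0]
}}

```text
t: 17.88
eef_pos: [0.556, -0.2673, 0.0917]
tool_rot: [0.0, 0.985, 0.172, 0.0]
contact_force: [0.1, -0.3, -0.5]
gripper_width: 0.456
```

Emit:
{"method": "drive_tool", "body": {
  "series": [-0.4,0,0,2,0,0,0,-0.4,0,0,0,0,0,0]
}}

```text
t: 18.12
eef_pos: [0.5566, -0.2672, 0.0911]
tool_rot: [0.0, 0.985, 0.172, 0.001]
contact_force: [-2.2, 2.5, 11.1]
gripper_width: 0.457
```

Emit:
{"method": "drive_tool", "body": {
  "series": [-0.4,0,0,2,0,0,0,-0.4,0,0,0,0,0,0]
}}

```text
t: 18.38
eef_pos: [0.5577, -0.2668, 0.0901]
tool_rot: [0.001, 0.985, 0.172, 0.002]
contact_force: [-2.6, 3.5, 15.5]
gripper_width: 0.454
```

Emit:
{"method": "drive_tool", "body": {
  "series": [-0.4,0,0,-3,0,0,0,-0.4,0,-1.5,0,0,0,0,-0.4,0,0,0,0,0,0,-0.4,0,0,2,0,0,0,-0.4,0,0,0,0,0,0]
}}

```text
t: 19.0
eef_pos: [0.5565, -0.2663, 0.0902]
tool_rot: [0.001, 0.985, 0.172, 0.001]
contact_force: [-1.6, 0.2, 13.5]
gripper_width: 0.454
```

Emit:
{"method": "drive_tool", "body": {
  "series": [-0.4,0,0,1.5,0,0,0,-0.4,0,0,0,0,0,0]
}}

```text
t: 19.25
eef_pos: [0.5573, -0.2661, 0.0895]
tool_rot: [0.001, 0.985, 0.172, 0.002]
contact_force: [-0.7, 1.1, 17.3]
gripper_width: 0.454
```

```bash
python3 -c "
from h import *
to(.5576,-.2657,.079); o=bot.get_obs(); print(o['torque'])
w=cam('wrist');I=w[0].copy(); print(bot.get_obs()['torque'],bot.get_obs()['contact_force'])
a=np.linspace(0,6.28,60)
for cx,cy,zz,r,col in [(.5576,-.2657,.05,.024,(0,0,255))]:
  P=np.array([proj(w,(cx+r*np.cos(t),cy+r*np.sin(t),zz)) for t in a]); cv2.polylines(I,[np.int32(P*16)],True,col,1,cv2.LINE_AA,4)
s=cam('scene')[0][320:470,90:250]
cv2.imwrite('pics/s5.png',np.hstack([cv2.resize(I[210:430,220:420],(400,440),interpolation=cv2.INTER_CUBIC),cv2.resize(s,(400,440),interpolation=cv2.INTER_CUBIC)]))"
```

```text
pos [ 0.5573 -0.2661  0.0895] tool mm [ 0.3 -0.3 10.5] tilt vec [ 0.0026 -0.0034  0.    ] toolx [0.941 0.339 0.003] F [-0.67  1.15 17.31] q [ 0.51  0.58 -0.23  1.81  0.18  0.76 -1.03] w 0.454 t 19.25
[ 0.1337506   0.5241738  -0.00460463]
[0.06684959 0.52832858 0.00801725] [-0.42884235  0.87296493 17.5185386 ]
```

View pics/s5.png

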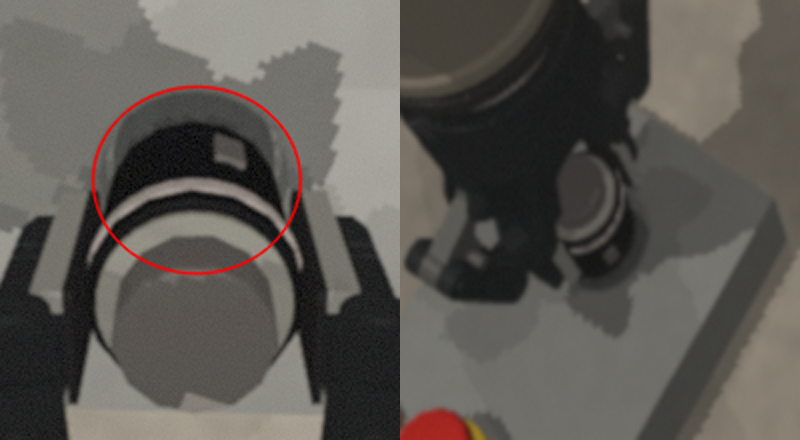

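Moment and picture agree that the foot catches the rim on the robot's side: the force acts at about x −30 mm, and the gap on the far side is wide, (195,105) in the crop. I'll lift slightly, move +x and lower again.

Emit:
{"method": "drive_tool", "body": {
  "series": [-0.4,0,0,-5,0,0,0,-0.4,2,0,0,0,0,0,-0.4,0,0,0,0,0,0,-0.4,0,0,3,0,0,0,-0.4,0,0,0,0,0,0,-0.4,0,0,1,0,0,0,-0.4,0,0,0,0,0,0]
}}

```text
t: 20.23
eef_pos: [0.5575, -0.2648, 0.0895]
tool_rot: [-0.0, 0.985, 0.172, 0.0]
contact_force: [-4.4, 2.6, 15.9]
gripper_width: 0.449
```

```bash
python3 -c "
from h import *
to(.5576,-.2657,.079); o=bot.get_obs(); print(o['torque'])"
```

```text
pos [ 0.5575 -0.2648  0.0895] tool mm [-0.2  0.9 10.5] tilt vec [-0.     -0.0003  0.    ] toolx [0.941 0.339 0.   ] F [-4.36  2.56 15.93] q [ 0.51  0.58 -0.23  1.81  0.18  0.77 -1.03] w 0.449 t 20.23
[ 0.72556684  1.25010117 -0.00465132]
```

Emit:
{"method": "drive_tool", "body": {
  "series": [-0.4,0,0,-5,0,0,0,-0.4,0,0,0,0,0,0,-0.4,0,0,0,0,0,0]
}}

```text
t: 20.6
eef_pos: [0.5568, -0.2652, 0.0924]
tool_rot: [-0.0, 0.985, 0.172, -0.0]
contact_force: [0.5, -0.2, -2.0]
gripper_width: 0.459
```

```bash
python3 -c "
from h import *
to(.5576,-.2657,.079); o=bot.get_obs(); print(o['torque'])
w=cam('wrist');o=bot.get_obs();print(o['eef_pos']); I=w[0]
a=np.linspace(0,6.28,90)
J=I.copy()
def circ(c,z,r,col):
  P=np.array([proj(w,(c[0]+r*np.cos(t),c[1]+r*np.sin(t),z)) for t in a]); cv2.polylines(J,[np.int32(P*16)],True,col,1,cv2.LINE_AA,4)
c=o['eef_pos'][:2]; f=o['eef_pos'][2]-.0416
print('foot z',f); s=(.5576,-.2657)
circ(s,.05,.024,(0,0,255)); circ(s,.036,.022,(0,0,255)); circ(s,.042,.006,(0,0,255))
circ(c,f,.02,(0,255,0)); circ(c,f+.044,.02,(0,255,0)); circ(c,f+.057,.014,(0,255,0))
K=cv2.resize(I[210:430,220:420],(400,600),interpolation=cv2.INTER_CUBIC);J=cv2.resize(J[210:430,220:420],(400,600),interpolation=cv2.INTER_CUBIC)
x=np.hstack([K,J]); cv2.imwrite('pics/s6.png',np.clip(x*1.4,0,255).astype('uint8'))"
```

```text
pos [ 0.5568 -0.2652  0.0924] tool mm [ 0.6  0.8 13.4] tilt vec [-0.0005  0.0006  0.    ] toolx [ 0.941  0.339 -0.001] F [ 0.51 -0.2  -1.99] q [ 0.51  0.58 -0.23  1.81  0.18  0.77 -1.03] w 0.459 t 20.6
[-0.03262836  0.00752403  0.01380115]
[ 0.55676083 -0.26513587  0.09234563]
foot z 0.05074562770572798
```

View pics/s6.png

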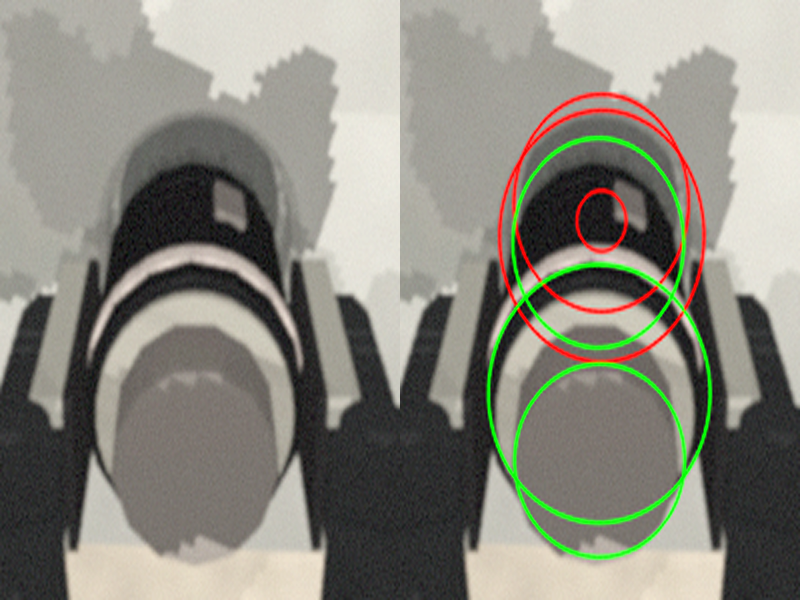

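```bash
cat > fit.py <<'E'
from h import *
from scipy.optimize import least_squares
w=cam('wrist');o=bot.get_obs();q=o['tool_rot'];R=Ro.from_quat([q[1],q[2],q[3],q[0]]);T=o['eef_pos']
a=np.linspace(0,2*np.pi,180)
def ring(p,h,r): # p: dx,dy,foot depth below TCP (mm), tilt; tool frame, z down; h above foot
    dx,dy,D,th=p; C=np.stack([r*np.cos(a),r*np.sin(a),np.full_like(a,22-h)],1) # about mid
    C=Ro.from_rotvec([0,th,0]).apply(C)+[dx,dy,D-22]
    return np.array([proj(w,x) for x in R.apply(C/1000)+T])
def res(p,m):
    k=ring(p,57,14);f=ring(p,0,20)
    return np.array([k[:,1].min(),k[:,1].max(),k[:,0].min(),k[:,0].max(),f[:,1].min()])-m
def fit(m):
    s=least_squares(lambda p:res(p,m),[0,0,41,0],x_scale=[1,1,1,.03]); print('dx dy D tilt',np.round(s.x,3),'res',np.round(s.fun,1)); return s.x
E
python3 -c "
from fit import *
p=fit(np.array([346.4,415.4,276.5,358.5,269.8]))
for d in (35,38,41.6):
  s=least_squares(lambda p:res([p[0],p[1],d,p[2]],np.array([346.4,415.4,276.5,358.5,269.8])),[0,0,0],x_scale=[1,1,.03]); print(d,s.x,s.fun)
e=ring(p,44,20);print('housing top v',((e.min(0)-[220,210])*[2,2.727]),((e.max(0)-[220,210])*[2,2.727]))
"
```

```text
dx dy D tilt [-6.0520e+00 -6.5800e-01  4.6362e+01 -3.9000e-02] res [-0.2  0.3  0.4 -0.4 -0.1]
35 [ 0.5589888  -0.66899764 -0.08910044] [-3.96768094  6.98105095 -4.12826545  4.12816437 -2.41933325]
38 [-1.1765232  -0.66615734 -0.07532812] [-2.87162575  5.11310131 -2.84628594  2.84623305 -1.83806228]
41.6 [-3.26904244 -0.66273965 -0.05920841] [-1.66015011  2.98345468 -1.39822882  1.3982041  -1.12013321]
housing top v [ 88.72423683 278.71063859] [301.0997349  531.36798984]
```

The picture shows the foot edge at (195,163) and the cap at (195,466). The fit says the switch is tilted about 0.05 rad in the grip, with its foot towards the robot (tool -x). I'll turn the tool to bring the switch upright, shift by the fitted offset and lower gently.

Emit:
{"method": "drive_tool", "body": {
  "series": [-0.4,0,0,-4,0,0,0,-0.4,0,0,0,0,0.05,0,-0.4,2.8,0.8,0,0,0,0,-0.4,0,0,0,0,0,0,-0.4,0,0,4,0,0,0,-0.4,0,0,0,0,0,0,-0.4,0,0,0,0,0,0]
}}

```text
t: 21.58
eef_pos: [0.5602, -0.2648, 0.0929]
tool_rot: [-0.004, 0.985, 0.172, 0.024]
contact_force: [1.0, 0.2, -1.4]
gripper_width: 0.449
```

Emit:
{"method": "drive_tool", "body": {
  "series": [-0.4,0,0,2,0,0,0,-0.4,0,0,0,0,0,0]
}}

```text
t: 21.82
eef_pos: [0.5601, -0.2649, 0.0909]
tool_rot: [-0.004, 0.985, 0.172, 0.024]
contact_force: [0.4, 1.1, -1.3]
gripper_width: 0.452
```

Emit:
{"method": "drive_tool", "body": {
  "series": [-0.4,0,0,1.5,0,0,0,-0.4,0,0,0,0,0,0]
}}

```text
t: 22.08
eef_pos: [0.5602, -0.2649, 0.0894]
tool_rot: [-0.004, 0.985, 0.172, 0.025]
contact_force: [0.5, 0.7, -2.1]
gripper_width: 0.455
```

```bash
python3 -c "
from h import *
to(.5576,-.2657,.079); o=bot.get_obs(); print(o['torque'])"
```

```text
pos [ 0.5602 -0.2649  0.0894] tool mm [-3.3 -0.1 10.3] tilt vec [-0.0001 -0.0498  0.    ] toolx [0.94  0.339 0.05 ] F [ 0.49  0.66 -2.09] q [ 0.54  0.58 -0.25  1.83  0.16  0.72 -1.01] w 0.455 t 22.07
[-0.04080871  0.03331562  0.01979819]
```

It's free and entering. I'll go on down, watching the force.

Emit:
{"method": "drive_tool", "body": {
  "series": [-0.4,-0.1,0,2,0,0,0,-0.4,0,0,0,0,0,0]
}}

```text
t: 22.32
eef_pos: [0.5602, -0.2649, 0.0874]
tool_rot: [-0.004, 0.985, 0.172, 0.024]
contact_force: [-0.1, 0.5, -1.9]
gripper_width: 0.461
```

Emit:
{"method": "drive_tool", "body": {
  "series": [-0.4,-0.1,0,2,0,0,0,-0.4,0,0,0,0,0,0]
}}

```text
t: 22.58
eef_pos: [0.5602, -0.2648, 0.0853]
tool_rot: [-0.004, 0.985, 0.172, 0.024]
contact_force: [-0.2, -0.3, -1.4]
gripper_width: 0.455
```

Emit:
{"method": "drive_tool", "body": {
  "series": [-0.4,-0.1,0,2,0,0,0,-0.4,0,0,0,0,0,0]
}}

```text
t: 22.82
eef_pos: [0.5602, -0.2648, 0.0833]
tool_rot: [-0.004, 0.985, 0.172, 0.024]
contact_force: [-0.1, -0.3, -1.1]
gripper_width: 0.45
```

Emit:
{"method": "drive_tool", "body": {
  "series": [-0.4,-0.1,0,2,0,0,0,-0.4,0,0,0,0,0,0]
}}

```text
t: 23.08
eef_pos: [0.5603, -0.2648, 0.0814]
tool_rot: [-0.004, 0.985, 0.172, 0.025]
contact_force: [0.2, -0.2, -1.5]
gripper_width: 0.455
```

Emit:
{"method": "drive_tool", "body": {
  "series": [-0.4,-0.1,0,1.5,0,0,0,-0.4,0,0,0,0,0,0]
}}

```text
t: 23.32
eef_pos: [0.5603, -0.2649, 0.08]
tool_rot: [-0.004, 0.985, 0.172, 0.025]
contact_force: [0.3, 0.3, -1.4]
gripper_width: 0.453
```

Emit:
{"method": "drive_tool", "body": {
  "series": [-0.4,-0.1,0,1.5,0,0,0,-0.4,0,0,0,0,0,0]
}}

```text
t: 23.58
eef_pos: [0.5603, -0.2649, 0.0785]
tool_rot: [-0.004, 0.985, 0.172, 0.025]
contact_force: [0.5, -0.7, -1.3]
gripper_width: 0.453
```

Emit:
{"method": "drive_tool", "body": {
  "series": [-0.4,0,0,1,0,0,0,-0.4,0,0,0,0,0,0]
}}

```text
t: 23.82
eef_pos: [0.5603, -0.2649, 0.0774]
tool_rot: [-0.004, 0.985, 0.172, 0.025]
contact_force: [0.0, -1.4, -1.0]
gripper_width: 0.455
```

Emit:
{"method": "drive_tool", "body": {
  "series": [-0.4,0,0,1,0,0,0,-0.4,0,0,0,0,0,0]
}}

```text
t: 24.08
eef_pos: [0.5603, -0.2649, 0.0773]
tool_rot: [-0.004, 0.985, 0.172, 0.025]
contact_force: [-3.5, 0.8, 4.7]
gripper_width: 0.451
```

Emit:
{"method": "drive_tool", "body": {
  "series": [-0.4,0,0,1,0,0,0,-0.4,0,0,0,0,0,0]
}}

```text
t: 24.32
eef_pos: [0.5603, -0.265, 0.0772]
tool_rot: [-0.004, 0.985, 0.172, 0.024]
contact_force: [-4.9, 1.9, 13.6]
gripper_width: 0.455
```

It met the floor at TCP z 0.077, which matches a fully seated switch. I'll ease off, release and retreat.

Emit:
{"method": "drive_tool", "body": {
  "series": [-0.4,0,0,-1.5,0,0,0,0.3,0,0,0,0,0,0,0.5,0,0,0,0,0,0,0.5,0,0,0,0,0,0,0.5,0,0,0,0,0,0,0.5,0,0,-10,0,0,0,0.5,0,0,-25,0,0,0,0.5,0,0,-40,0,0,0,0.5,0,0,0,0,-0.05,0,0.5,0,0,0,0,0,0]
}}

```text
t: 25.58
eef_pos: [0.5579, -0.2656, 0.153]
tool_rot: [0.0, 0.985, 0.173, 0.001]
contact_force: [0.2, 0.9, -0.9]
gripper_width: 0.749
```

```bash
python3 -c "
from h import *
to(.5576,-.2657,.11)
w=cam('wrist');I=w[0].copy();s=(.5576,-.2657);a=np.linspace(0,6.28,90)
for zz,r,col in [(.05,.024,(0,0,255)),(.093,.014,(0,255,0)),(.08,.02,(0,255,0))]:
  P=np.array([proj(w,(s[0]+r*np.cos(t),s[1]+r*np.sin(t),zz)) for t in a]); cv2.polylines(I,[np.int32(P*16)],True,col,1,cv2.LINE_AA,4)
c=proj(w,(*s,.07)).astype(int); J=np.hstack([w[0][c[1]-80:c[1]+80,c[0]-80:c[0]+80],I[c[1]-80:c[1]+80,c[0]-80:c[0]+80]]);print(c)
cv2.imwrite('pics/s7.png',cv2.resize(J,(800,400),interpolation=cv2.INTER_CUBIC))"
```

```text
pos [ 0.5579 -0.2656  0.153 ] tool mm [-0.4 -0.1 43. ] tilt vec [ 0.001  -0.0018  0.    ] toolx [0.94  0.34  0.002] F [ 0.16  0.91 -0.91] q [ 0.53  0.5  -0.25  1.77  0.15  0.88 -1.01] w 0.749 t 25.57
[318 267]
```

View pics/s7.png

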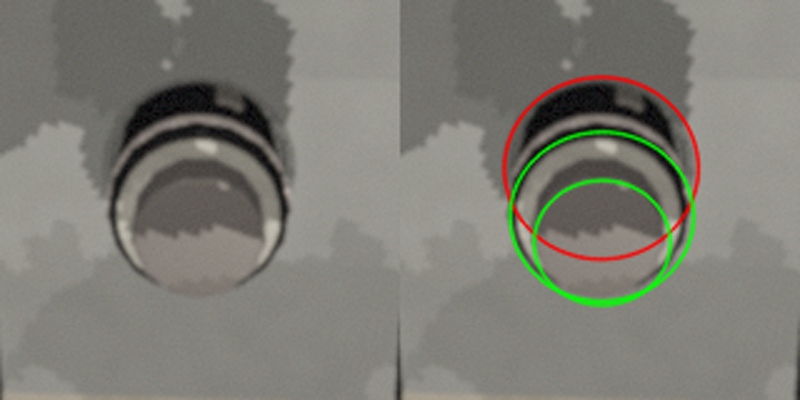

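The switch stands upright in the seat: cap centre at (198,237), predicted (202,242), with foot and band at seated height. Now I'll close the jaws and press.

Emit:
{"method": "drive_tool", "body": {
  "series": [-1,0.3,-0.2,0,0,0,0,-1,0,0,0,0,0,0,-1,0,0,0,0,0,0,-1,0,0,0,0,0,0,-1,0,0,0,0,0,0,-1,0,0,20,0,0,0,-1,0,0,13,0,0,0,-1,0,0,3,0,0,0,-1,0,0,0,0,0,0,-1,0,0,0,0,0,0]
}}

```text
t: 26.88
eef_pos: [0.5573, -0.2659, 0.1161]
tool_rot: [0.0, 0.985, 0.172, 0.0]
contact_force: [0.6, 0.7, 0.8]
gripper_width: 0.002
```

Emit:
{"method": "drive_tool", "body": {
  "series": [-1,0,0,1.5,0,0,0,-1,0,0,1.5,0,0,0,-1,0,0,0,0,0,0,-1,0,0,0,0,0,0]
}}

```text
t: 27.38
eef_pos: [0.5575, -0.266, 0.1139]
tool_rot: [0.0, 0.985, 0.172, 0.001]
contact_force: [-1.9, -0.1, 6.6]
gripper_width: -0.003
```

Emit:
{"method": "drive_tool", "body": {
  "series": [-1,0,0,1.5,0,0,0,-1,0,0,0,0,0,0,-1,0,0,0,0,0,0]
}}

```text
t: 27.75
eef_pos: [0.5576, -0.266, 0.1126]
tool_rot: [0.0, 0.985, 0.172, 0.001]
contact_force: [-2.5, 1.5, 8.0]
gripper_width: 0.002
```

Emit:
{"method": "drive_tool", "body": {
  "series": [-1,0,0,1,0,0,0,-1,0,0,0.8,0,0,0,-1,0,0,0,0,0,0,-1,0,0,0,0,0,0]
}}

```text
t: 28.25
eef_pos: [0.5575, -0.266, 0.1104]
tool_rot: [0.0, 0.985, 0.172, 0.001]
contact_force: [-1.5, 0.1, 5.7]
gripper_width: 0.0
```

Emit:
{"method": "drive_tool", "body": {
  "series": [-1,0,0,0.5,0,0,0,-1,0,0,0,0,0,0,-1,0,0,0,0,0,0]
}}

```text
t: 28.62
eef_pos: [0.5575, -0.266, 0.1099]
tool_rot: [0.0, 0.985, 0.172, 0.0]
contact_force: [-2.0, 1.0, 5.8]
gripper_width: 0.005
```

The force fell from 8.0 to 5.8 N at about 5.2 mm down, so it has clicked. The heights also match a floor at 36 mm. I'll retreat and check.

Emit:
{"method": "drive_tool", "body": {
  "series": [-1,0,0,-8,0,0,0,-1,0,0,-25,0,0,0,-1,0,0,-35,0,0,0,-1,-15,-50,-10,0,0,0,-1,-15,-50,0,0,0,0,-1,0,-50,0,0,0,0,-1,0,0,0,0,0,0]
}}

```text
t: 29.5
eef_pos: [0.4768, -0.1313, 0.1875]
tool_rot: [-0.0, 0.985, 0.175, -0.0]
contact_force: [0.7, -0.1, 0.6]
gripper_width: -0.001
```

```bash
python3 -c "
from h import *
to(.5576,-.2657,.11)
c=cam('scene')[0];t=cam('top')[0]
x=np.hstack([cv2.resize(c,(400,300)),cv2.resize(t,(400,300))]);y=np.hstack([cv2.resize(c[330:450,90:250],(400,300)),cv2.resize(t[185:285,415:548],(400,300))])
cv2.imwrite('pics/end.png',np.vstack([x,y]))"
```

```text
pos [ 0.4768 -0.1313  0.1875] tool mm [ 29.6 154.1  77.4] tilt vec [-0.0008  0.0003  0.    ] toolx [ 0.939  0.344 -0.   ] F [ 0.69 -0.06  0.56] q [ 0.42  0.28 -0.32  2.03  0.12  0.85 -1.19] w -0.001 t 29.5
```

View pics/end.png

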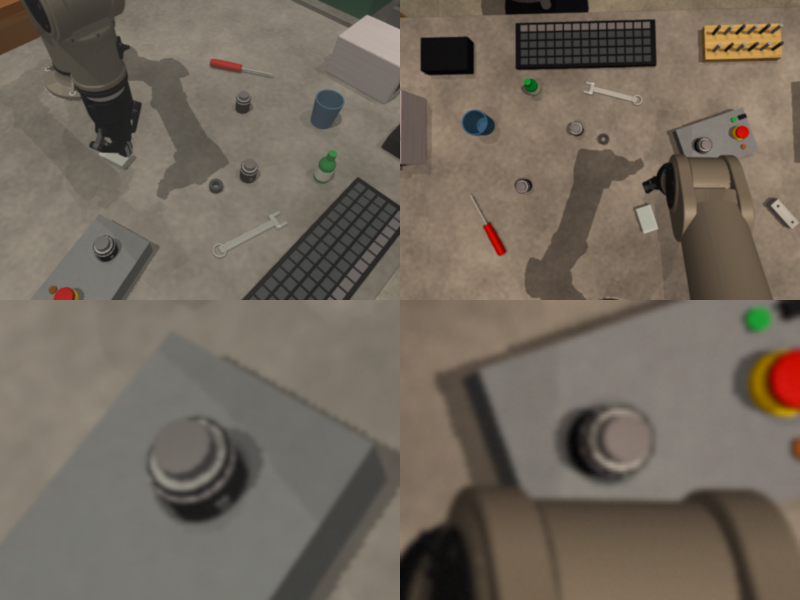

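The final views show the switch upright in the seat (cap at (104,243) in the scene half) with its cap up. The other two switches and the nut are in their places, and the arm is clear.

```bash
python3 -c "
from station import bot
bot.hand_in()"
```

```text
the job is handed in; nothing more can be done
```

The stiffest switch is home in the seat and clicked once more there, and the job is handed in at about 29.5 s; no verdict was reported.

- **Finding it:** I pressed all three caps past their click on the bench. The highest readings were about 5.6 N, 8.2 N and 2 N. The 8.2 N one, at about (0.478, 0.044), is the stiffest.
- **Placing it:** The first attempts to insert it caught the rim, with up to about 17 N. The switch had shifted and tilted about 0.05 rad in the grip. After I turned and shifted the tool it went in freely and met the floor at the expected height.
- **Final press:** The cap peaked at about 8 N and fell to 5.8 N at roughly 5.2 mm down, so it clicked. Its rest height matched a fully home switch.
- **Last checks:** The last pictures show the switch upright in the seat with its cap up, the other two switches and the nut in place, and the arm clear.
- **Disagreements and gaps:** The wrist and top cameras disagreed by about 2 mm on the cap positions. I had no direct reading of the brass contact, so that it is pushed down is inferred from the height.

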